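# Drop the green test plug into its keyed seat

### The arm

A 7-joint arm with a two-finger parallel gripper is mounted at the origin on the work surface. World frame = base frame: x ahead of the robot, y to its left, z up, the work surface at z = 0. Lengths are in mm, angles in rad, forces in N, time in s.
With the tool pointing down it reaches from about 400 to 875 mm from the base axis. Payload 4.4 kg.
Tool frame: the origin (TCP) lies midway between the tips of the shut fingers; the grasp point (between the pads) lies 19 mm behind it; z points along the fingers, y is the line along which they close (so a half turn about z gives the same grasp; the last joint's range is limited). The gripper opens to 85 mm and grips with 20 to 120 N. Pads are 22 mm wide; open, the fingers measure 114 mm over their backs; the gripper's body (76 mm by 85 mm) begins 54 mm behind the grasp point. The pads swing forward as they close: fully open they stand 13 mm farther back than shut.
Start: joints at [-1.181, 0.628, 0.038, 1.517, -0.027, 0.996, -0.02], TCP at [286.097, 583.666, 231.313] pointing down, gripper open.
Joint ranges: [-3.06, 3.06], [-0.37, 2.12], [-1.25, 1.32], [0.18, 2.47], [-1.1, 4.24], [0.23, 1.98], [-2.94, 2.94]. Speed limits (rad/s): [2.57, 2.57, 3.14, 3.14, 3.14, 3.14, 3.14].

### API

Orientations are given as [roll, pitch, yaw] about the fixed x, y, z axes, in that order (R = Rz(yaw) Ry(pitch) Rx(roll)).
In Python, from cell import read_state, get_image, finish_job gives the robot as it stands.
- The arm moves only by the tool send_rows, never from a script. Its argument "series" is a list of rows, each an object of numbers: "ax", "ay", "az": the turn, a rotation vector about the tool's x, y, z in rad; "dx", "dy", "dz": the shift along the tool's x, y, z in cm; "hand": the closure, from 0 (fully open) to 1 (shut). In form: [{"ax": .., "ay": .., "az": .., "dx": .., "dy": .., "dz": .., "hand": ..}, ...]. A call has 1 to 10 rows; each row is the pose to reach, as a shift and turn from the pose commanded when the call began, along the tool's axes at that moment; what a row does not reach only later rows make up. A row lasts 1/10 s, in which the tool goes at most 50 mm and 8.59 degrees, less where a joint would pass 70% of its speed; a pose out of reach is approached as far as the arm can. A call with a gripper value outside its range is refused whole. The fingers move at their own pace and stop on an object; the grip force is fixed at half the most. Time passes only in rows, so rows that repeat a pose let the fingers close. It gives the time, the measured TCP pose, the force, the opening and the grip force at its end, in the units of the state.
- read_state(): the state, without advancing time (a new reading comes with each control period).
- get_image(name): name is "scene" or "side" or "wrist"; returns a dict with "pixels" (400x640x3 uint8, red, green, blue), "mtx" (3x3 intrinsics, pixels), "R" (3x3) and "t" (3): a world point X has camera coordinates R X + t. Camera axes: x right, y down, z forward; pixel columns grow to the right and rows downward; lengths in mm; the calibration is good to about 2 mm. A picture is of the moment at which its call begins. There is no depth.
- finish_job(): hands the job in; it is judged then, once.
The state is a dict: "clock": time; "qpos": joint angles; "qd": joint speeds; "tau": joint torques, N m; "eef_pos": TCP position; "tool_rot": TCP orientation; "force": force on the tool from outside, world axes, zero at the start; "torque": the same for the moment, N m; "width": finger opening in mm; "gripper_force": force on a finger pad.
Only numpy, scipy, OpenCV 4.12 (cv2) and the standard library are available. Lean on these libraries where they do the work, as an engineer would, in place of code of your own. Each camera call takes 0.05 s, during which the arm holds its last target. There are 200 camera calls.

### The job

On the pipe-fitting test bench the green plug has been left perched on its seat with its three lugs riding on the rim. Turn it where it sits, pressing only lightly and without lifting it out, until the lugs drop into the notches and it is fully home, then let go of it. Leave the blue plug perched as it is.

Things in the scene. Friction and masses are not known exactly. Their poses are not given: they have to be found in the camera images.
- green_plug: green plug, 80 mm tall, 150 g, loose. Nose 48 mm dia, heights 0-30; three lugs 12 mm wide, heights 15-27, reach 44 mm from the axis at 0, 120, 240 deg; on top a grip bar along x: 50 long, 16 thick (y), heights 30-80. Origin: centre of underside; x along bar and one lug; z up. Perched, lugs on the rim, origin 41 mm above the bench; home 25 mm. Falls in when within 8 deg of the notches.
- green_seat: fixed seat under the green plug: grey body 108 mm dia on a 130 mm square steel plate, white pipe stub along +x. Bore 60 mm dia. White rim, top 56 mm up, has three notches 28 mm wide, 16 mm deep at 0, 120, 240 deg from x. The lugs are alike and any fits any notch, so the nearest fit is 28 to 60 deg away, either way. Origin: centre of underside on the bench, z up.
- blue_plug: blue plug, same shape, size and origin as the green one, perched in the same way on a second, like seat. Must stay as it is.

How it is judged:
By the outcome, as a careful person would: the job done as asked, in the order asked, and still so for the second after the job is handed in, with the robot touching nothing.
It also fails if it takes over 32 s, if anything falls off the work surface, if the arm or the gripper's body presses on something with over 40 N, if the wrist force passes 120 N, or if a joint passes its speed limit or range.

## Working session

There is one attempt and no reset: what is moved stays moved. The work goes in short steps, Python scripts to look and compute and a tool call to move; the robot and the scene stay as the last step left them, time stands still between calls to the robot, and variables do not carry over. Pictures are saved under pics/ and viewed, at most 10 in all, crops included, and the job is handed in when it is done.

Besides the shell and the picture viewer there is one more tool, called by a JSON object that holds its "api" and its "payload". send_rows: Moves the arm, as the interface text tells. Its arguments: {"type":"object","properties":{"series":{"type":"array","items":{"type":"object","properties":{"ax":{"type":"number"},"ay":{"type":"number"},"az":{"type":"number"},"dx":{"type":"number"},"dy":{"type":"number"},"dz":{"type":"number"},"hand":{"type":"number"}}}}},"required":["series"]}

```bash
mkdir -p pics; cat > h.py <<'E'
import numpy as np,cv2
from cell import *
def snap(n,f):
    d=get_image(n); cv2.imwrite('pics/'+f+'.png',d['pixels'][:,:,::-1]); np.savez('pics/'+f+'.npz',**d); return d
def ray(d,u,v,z):
    r=d['R'].T@np.linalg.solve(d['mtx'],[u,v,1.]); c=-d['R'].T@d['t']; return c+r*(z-c[2])/r[2]
def proj(d,X):
    p=d['mtx']@(d['R']@np.asarray(X,float)+d['t']); return p[:2]/p[2]
E
python3 - <<'E'
from h import *
a=snap('scene','s1');b=snap('side','d1')
for d in(a,b): print((-d['R'].T@d['t']).round())
cv2.imwrite('pics/both.png',cv2.resize(np.vstack([a['pixels'],b['pixels']])[:,:,::-1],(480,600)))
s=read_state();print(s)
E
```

```text
[895. 304. 523.]
[ 507. -486.  655.]
{'clock': 0.1, 'qpos': array([-1.18082644,  0.62922833,  0.03844554,  1.5182613 , -0.02700037,
        0.99632723, -0.01998993]), 'qd': array([-2.40653119e-03, -1.28734928e-03,  1.93359962e-04, -2.19437482e-03,
       -8.49952686e-04,  8.20784508e-05,  5.56136382e-04]), 'tau': array([ 2.28609686e-03, -5.64539516e+01,  1.23017907e+00, -1.93974924e+01,
        1.12262549e-02,  5.41305053e-03,  6.59407121e-06]), 'eef_pos': array([285.82462331, 583.15694071, 230.49961352]), 'tool_rot': array([-3.13988640e+00,  1.60636563e-05,  2.68583217e+00]), 'force': array([ 0.18284042, -0.25654401,  0.6628433 ]), 'torque': array([-0.005394  , -0.0113698 , -0.04695846]), 'gripper_force': 0.0, 'width': 85.19403383470966}
```

View pics/s1.png

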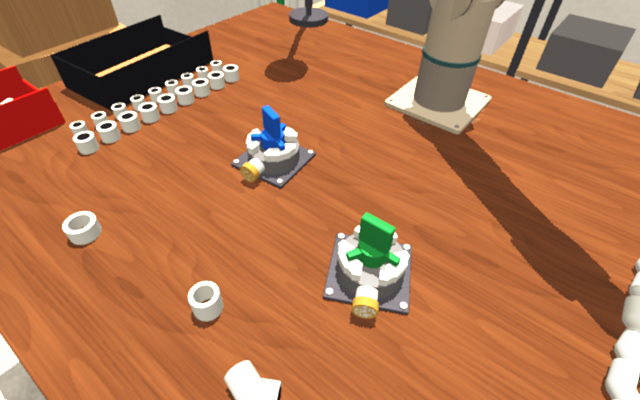

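View pics/d1.png

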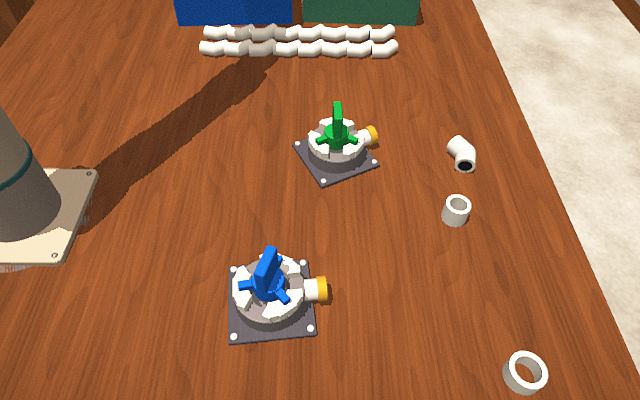

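```bash
python3 - <<'E'
import cv2,numpy as np
a=cv2.imread('pics/s1.png')[200:325,310:430];b=cv2.imread('pics/d1.png')[90:190,285:385]
cv2.imwrite('pics/c1.png',np.hstack([cv2.resize(a,(384,400),interpolation=2),cv2.resize(b,(400,400),interpolation=2)]))
E
```

```text
(no output)
```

View pics/c1.png

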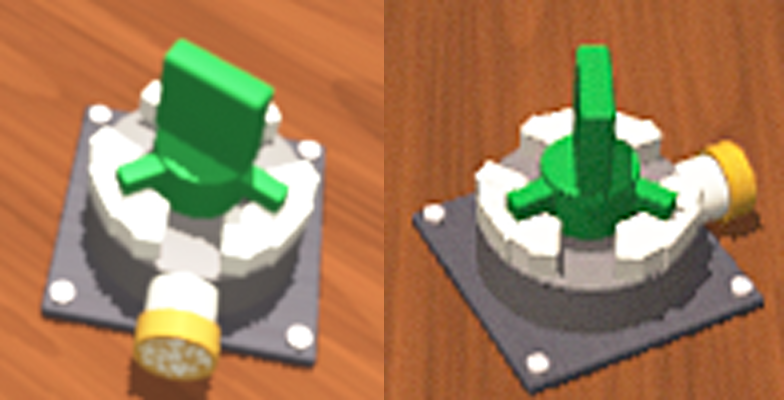

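```bash
python3 - <<'E'
from h import *
a=np.load('pics/s1.npz');b=np.load('pics/d1.npz')
A=lambda p,z:ray(a,310+p[0]/3.2,200+p[1]/3.2,z)
B=lambda p,z:ray(b,285+p[0]/4,90+p[1]/4,z)
r=lambda L:[x[:2].round(1).tolist() for x in L]
t=[A(p,121) for p in[(180,40),(165,51),(258,107),(273,93)]];print('barA',r(t),np.mean(t,0).round(1))
t=[B(p,121) for p in[(194,46),(223,46),(229,120),(196,120)]];print('barB',r(t),np.mean(t,0).round(1))
t=[A(p,10) for p in[(100,115),(308,150),(300,336),(62,291)]];print('boltA',r(t),np.mean(t,0).round(1))
t=[B(p,10) for p in[(48,213),(357,286),(153,362)]];print('boltB',r(t),((t[0]+t[1])/2).round(1))
print('cap A',r([A((176,355),30)]),'B',r([B((350,180),30)]))
print('lugsA',r([A((122,180),68),A((283,200),68)]),'B',r([B((128,200),68),B((287,205),68)]))
E
```

```text
barA [[554.1, 128.1], [564.0, 126.7], [565.5, 175.4], [554.6, 176.4]] [559.5 151.7 121. ]
barB [[550.3, 173.4], [563.5, 173.6], [564.1, 123.1], [549.7, 122.9]] [556.9 148.3 121. ]
boltA [[533.7, 77.1], [483.0, 175.8], [581.4, 227.1], [632.6, 127.2]] [557.7 151.8  10. ]
boltB [[481.8, 178.4], [633.5, 129.1], [533.3, 79.0]] [557.7 153.7  10. ]
cap A [[636.5, 192.4]] B [[632.4, 182.8]]
lugsA [[599.1, 133.1], [561.9, 195.7]] B [[520.8, 127.6], [594.2, 125.0]]
```

{"api": "send_rows", "payload": {"series": [{"dx": -43.4,"dy": -26.8,"dz": 3.1,"az": 1.124,"hand": 0},{"dx": -43.4,"dy": -26.8,"dz": 3.1,"az": 1.124,"hand": 0},{"dx": -43.4,"dy": -26.8,"dz": 3.1,"az": 1.124,"hand": 0},{"dx": -43.4,"dy": -26.8,"dz": 3.1,"az": 1.124,"hand": 0},{"dx": -43.4,"dy": -26.8,"dz": 3.1,"az": 1.124,"hand": 0},{"dx": -43.4,"dy": -26.8,"dz": 3.1,"az": 1.124,"hand": 0},{"dx": -43.4,"dy": -26.8,"dz": 3.1,"az": 1.124,"hand": 0},{"dx": -43.4,"dy": -26.8,"dz": 3.1,"az": 1.124,"hand": 0},{"dx": -43.4,"dy": -26.8,"dz": 3.1,"az": 1.124,"hand": 0},{"dx": -43.4,"dy": -26.8,"dz": 3.1,"az": 1.124,"hand": 0}]}}

```text
invalid input at $.series[0]: expected keys ax, ay, az, dx, dy, dz, hand
```

{"api": "send_rows", "payload": {"series": [{"dx": -43.4,"dy": -26.8,"dz": 3.1,"ax": 0,"ay": 0,"az": 1.124,"hand": 0},{"dx": -43.4,"dy": -26.8,"dz": 3.1,"ax": 0,"ay": 0,"az": 1.124,"hand": 0},{"dx": -43.4,"dy": -26.8,"dz": 3.1,"ax": 0,"ay": 0,"az": 1.124,"hand": 0},{"dx": -43.4,"dy": -26.8,"dz": 3.1,"ax": 0,"ay": 0,"az": 1.124,"hand": 0},{"dx": -43.4,"dy": -26.8,"dz": 3.1,"ax": 0,"ay": 0,"az": 1.124,"hand": 0},{"dx": -43.4,"dy": -26.8,"dz": 3.1,"ax": 0,"ay": 0,"az": 1.124,"hand": 0},{"dx": -43.4,"dy": -26.8,"dz": 3.1,"ax": 0,"ay": 0,"az": 1.124,"hand": 0},{"dx": -43.4,"dy": -26.8,"dz": 3.1,"ax": 0,"ay": 0,"az": 1.124,"hand": 0},{"dx": -43.4,"dy": -26.8,"dz": 3.1,"ax": 0,"ay": 0,"az": 1.124,"hand": 0},{"dx": -43.4,"dy": -26.8,"dz": 3.1,"ax": 0,"ay": 0,"az": 1.124,"hand": 0}]}}

```text
clock: 1.1
eef_pos: [552.5, 159.7, 200.6]
tool_rot: [-3.141, 0.0, 1.562]
force: [0.2, 0.5, 0.3]
width: 85.4
gripper_force: 0.0
```

```bash
python3 - <<'E'
from h import *
d=snap('wrist','w1'); s=read_state();print(s['eef_pos'],s['tool_rot'],s['qpos'].round(2),proj(d,[558,152,121]),proj(d,[558,152,56]))
E
```

```text
[557.7918749  148.13607352 200.86918175] [3.13635688 0.00777044 1.54991716] [-0.53  0.58  0.34  1.77 -0.24  0.83 -0.1 ] [326.00084837 217.250442  ] [324.80631938 195.056628  ]
```

View pics/w1.png

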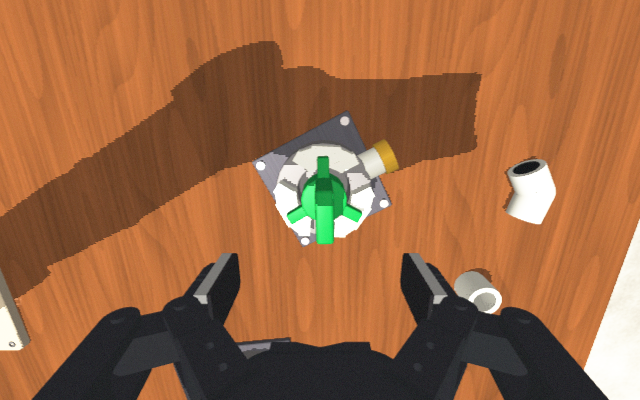

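{"api": "send_rows", "payload": {"series": [{"dx": 0,"dy": 0,"dz": 3.0,"ax": 0,"ay": 0,"az": 0,"hand": 0},{"dx": 0,"dy": 0,"dz": 6.0,"ax": 0,"ay": 0,"az": 0,"hand": 0},{"dx": 0,"dy": 0,"dz": 9.0,"ax": 0,"ay": 0,"az": 0,"hand": 0},{"dx": 0,"dy": 0,"dz": 11.5,"ax": 0,"ay": 0,"az": 0,"hand": 0},{"dx": 0,"dy": 0,"dz": 11.5,"ax": 0,"ay": 0,"az": 0,"hand": 0},{"dx": 0,"dy": 0,"dz": 11.5,"ax": 0,"ay": 0,"az": 0,"hand": 0}]}}

```text
clock: 1.75
eef_pos: [551.8, 161.3, 86.0]
tool_rot: [-3.141, 0.0, 1.562]
force: [0.5, 0.2, -0.2]
width: 85.3
gripper_force: 0.0
```

{"api": "send_rows", "payload": {"series": [{"dx": 0,"dy": 0,"dz": 0,"ax": 0,"ay": 0,"az": 0,"hand": 0.3},{"dx": 0,"dy": 0,"dz": 0,"ax": 0,"ay": 0,"az": 0,"hand": 0.6},{"dx": 0,"dy": 0,"dz": 0,"ax": 0,"ay": 0,"az": 0,"hand": 0.7},{"dx": 0,"dy": 0,"dz": 0,"ax": 0,"ay": 0,"az": 0,"hand": 1},{"dx": 0,"dy": 0,"dz": 0,"ax": 0,"ay": 0,"az": 0,"hand": 1},{"dx": 0,"dy": 0,"dz": 0,"ax": 0,"ay": 0,"az": 0,"hand": 1},{"dx": 0,"dy": 0,"dz": 0,"ax": 0,"ay": 0,"az": 0,"hand": 1}]}}

```text
clock: 2.45
eef_pos: [552.6, 161.4, 86.6]
tool_rot: [3.14, -0.001, 1.562]
force: [0.6, 0.4, 6.3]
width: 15.4
gripper_force: 59.1
```

{"api": "send_rows", "payload": {"series": [{"dx": 0,"dy": 0.25,"dz": 0,"ax": 0,"ay": 0,"az": 0,"hand": 1},{"dx": 0,"dy": 0.53,"dz": 0,"ax": 0,"ay": 0,"az": 0,"hand": 1},{"dx": 0,"dy": 0.53,"dz": 0,"ax": 0,"ay": 0,"az": 0,"hand": 1},{"dx": 0,"dy": 0.53,"dz": 0,"ax": 0,"ay": 0,"az": 0,"hand": 1},{"dx": 0,"dy": 0.53,"dz": 0,"ax": 0,"ay": 0,"az": 0,"hand": 0.3},{"dx": 0,"dy": 0.53,"dz": 0,"ax": 0,"ay": 0,"az": 0,"hand": 0.3},{"dx": -0.5,"dy": 0.53,"dz": 0,"ax": 0,"ay": 0,"az": 0,"hand": 0.3},{"dx": -0.94,"dy": 0.53,"dz": 0,"ax": 0,"ay": 0,"az": 0,"hand": 0.3},{"dx": -0.94,"dy": 0.53,"dz": 0,"ax": 0,"ay": 0,"az": 0,"hand": 0.3}]}}

```text
clock: 3.35
eef_pos: [557.2, 150.4, 85.8]
tool_rot: [-3.141, 0.001, 1.56]
force: [-0.5, -0.2, -0.7]
width: 59.6
gripper_force: 0.0
```

```bash
python3 - <<'E'
from h import *
a=snap('scene','s2');b=snap('side','d2');s=read_state();print(s['eef_pos'],s['width'],s['force'])
a=a['pixels'][180:330,300:450,::-1];b=b['pixels'][60:200,265:405,::-1]
cv2.imwrite('pics/c2.png',np.hstack([cv2.resize(a,(400,400),interpolation=2),cv2.resize(b,(400,400),interpolation=2)]))
E
```

```text
[557.21465645 151.41303671  85.87142084] 60.1418552833961 [ 0.78322808 -0.21593015  0.23781779]
```

View pics/c2.png

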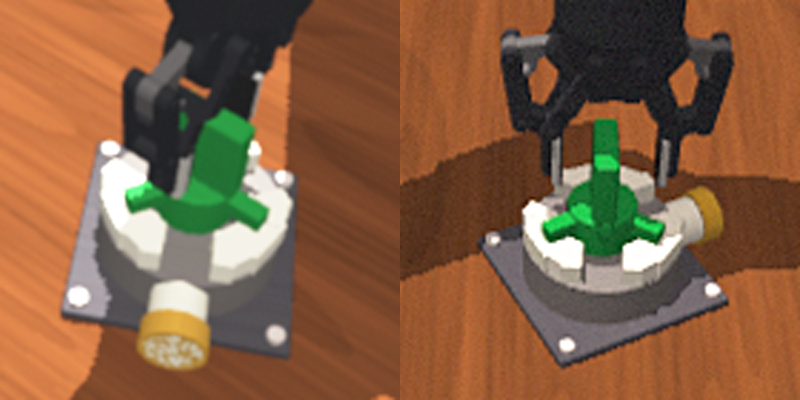

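{"api": "send_rows", "payload": {"series": [{"dx": 0,"dy": 0,"dz": 0,"ax": 0,"ay": 0,"az": 0,"hand": 0.6},{"dx": 0,"dy": 0,"dz": 0,"ax": 0,"ay": 0,"az": 0,"hand": 0.7},{"dx": 0,"dy": 0,"dz": 0,"ax": 0,"ay": 0,"az": 0,"hand": 1},{"dx": 0,"dy": 0,"dz": 0,"ax": 0,"ay": 0,"az": 0,"hand": 1},{"dx": 0,"dy": 0,"dz": 0,"ax": 0,"ay": 0,"az": 0,"hand": 1},{"dx": 0,"dy": 0,"dz": 0,"ax": 0,"ay": 0,"az": 0,"hand": 1}]}}

```text
clock: 4.05
eef_pos: [557.2, 152.0, 86.0]
tool_rot: [3.142, -0.0, 1.562]
force: [-0.3, 0.7, 1.6]
width: 15.2
gripper_force: 58.6
```

{"api": "send_rows", "payload": {"series": [{"dx": 0,"dy": 0,"dz": 0,"ax": 0,"ay": 0,"az": -0.05,"hand": 1},{"dx": 0,"dy": 0,"dz": 0,"ax": 0,"ay": 0,"az": -0.12,"hand": 1},{"dx": 0,"dy": 0,"dz": 0,"ax": 0,"ay": 0,"az": -0.19,"hand": 1},{"dx": 0,"dy": 0,"dz": 0,"ax": 0,"ay": 0,"az": -0.26,"hand": 1},{"dx": 0,"dy": 0,"dz": 0,"ax": 0,"ay": 0,"az": -0.33,"hand": 1},{"dx": 0,"dy": 0,"dz": 0,"ax": 0,"ay": 0,"az": -0.4,"hand": 1},{"dx": 0,"dy": 0,"dz": 0,"ax": 0,"ay": 0,"az": -0.45,"hand": 1},{"dx": 0,"dy": 0,"dz": 0,"ax": 0,"ay": 0,"az": -0.5,"hand": 1},{"dx": 0,"dy": 0,"dz": 0,"ax": 0,"ay": 0,"az": -0.5,"hand": 1}]}}

```text
clock: 4.95
eef_pos: [557.3, 151.7, 86.1]
tool_rot: [3.141, -0.0, 2.062]
force: [-0.1, 0.2, 0.9]
width: 15.2
gripper_force: 58.6
```

{"api": "send_rows", "payload": {"series": [{"dx": 0,"dy": 0,"dz": 0,"ax": 0,"ay": 0,"az": -0.07,"hand": 1},{"dx": 0,"dy": 0,"dz": 0,"ax": 0,"ay": 0,"az": -0.14,"hand": 1},{"dx": 0,"dy": 0,"dz": 0,"ax": 0,"ay": 0,"az": -0.21,"hand": 1},{"dx": 0,"dy": 0,"dz": 0,"ax": 0,"ay": 0,"az": -0.28,"hand": 1},{"dx": 0,"dy": 0,"dz": 0,"ax": 0,"ay": 0,"az": -0.35,"hand": 1},{"dx": 0,"dy": 0,"dz": 0,"ax": 0,"ay": 0,"az": -0.42,"hand": 1},{"dx": 0,"dy": 0,"dz": 0,"ax": 0,"ay": 0,"az": -0.47,"hand": 1},{"dx": 0,"dy": 0,"dz": 0,"ax": 0,"ay": 0,"az": -0.505,"hand": 1},{"dx": 0,"dy": 0,"dz": 0,"ax": 0,"ay": 0,"az": -0.505,"hand": 1}]}}

```text
clock: 5.85
eef_pos: [556.9, 151.7, 85.7]
tool_rot: [-3.141, -0.0, 2.566]
force: [-0.4, -0.1, -1.6]
width: 15.2
gripper_force: 58.4
```

{"api": "send_rows", "payload": {"series": [{"dx": 0,"dy": 0,"dz": 0.1,"ax": 0,"ay": 0,"az": 0,"hand": 1},{"dx": 0,"dy": 0,"dz": 0.2,"ax": 0,"ay": 0,"az": 0,"hand": 1},{"dx": 0,"dy": 0,"dz": 0.3,"ax": 0,"ay": 0,"az": 0,"hand": 1},{"dx": 0,"dy": 0,"dz": 0.3,"ax": 0,"ay": 0,"az": 0,"hand": 1}]}}

```text
clock: 6.25
eef_pos: [557.0, 151.9, 82.8]
tool_rot: [-3.141, -0.0, 2.567]
force: [-0.1, 1.3, -2.0]
width: 15.4
gripper_force: 58.4
```

{"api": "send_rows", "payload": {"series": [{"dx": 0,"dy": 0,"dz": 0.2,"ax": 0,"ay": 0,"az": 0,"hand": 1},{"dx": 0,"dy": 0,"dz": 0.4,"ax": 0,"ay": 0,"az": 0,"hand": 1},{"dx": 0,"dy": 0,"dz": 0.6,"ax": 0,"ay": 0,"az": 0,"hand": 1},{"dx": 0,"dy": 0,"dz": 0.8,"ax": 0,"ay": 0,"az": 0,"hand": 1},{"dx": 0,"dy": 0,"dz": 1.0,"ax": 0,"ay": 0,"az": 0,"hand": 1},{"dx": 0,"dy": 0,"dz": 1.1,"ax": 0,"ay": 0,"az": 0,"hand": 1},{"dx": 0,"dy": 0,"dz": 1.2,"ax": 0,"ay": 0,"az": 0,"hand": 1},{"dx": 0,"dy": 0,"dz": 1.2,"ax": 0,"ay": 0,"az": 0,"hand": 1}]}}

```text
clock: 7.05
eef_pos: [557.1, 151.8, 70.8]
tool_rot: [-3.141, -0.0, 2.567]
force: [0.4, 0.2, -1.3]
width: 15.1
gripper_force: 58.4
```

{"api": "send_rows", "payload": {"series": [{"dx": 0,"dy": 0,"dz": 0,"ax": 0,"ay": 0,"az": 0,"hand": 0.6},{"dx": 0,"dy": 0,"dz": 0,"ax": 0,"ay": 0,"az": 0,"hand": 0.3},{"dx": 0,"dy": 0,"dz": 0,"ax": 0,"ay": 0,"az": 0,"hand": 0.2},{"dx": 0,"dy": 0,"dz": 0,"ax": 0,"ay": 0,"az": 0,"hand": 0.2},{"dx": 0,"dy": 0,"dz": -3,"ax": 0,"ay": 0,"az": 0,"hand": 0.2},{"dx": 0,"dy": 0,"dz": -7,"ax": 0,"ay": 0,"az": 0,"hand": 0.2},{"dx": 0,"dy": 0,"dz": -11,"ax": 0,"ay": 0,"az": 0,"hand": 0.2},{"dx": 0,"dy": 0,"dz": -15,"ax": 0,"ay": 0,"az": 0,"hand": 0.2},{"dx": 0,"dy": 0,"dz": -15,"ax": 0,"ay": 0,"az": 0,"hand": 0.2},{"dx": 0,"dy": 0,"dz": -15,"ax": 0,"ay": 0,"az": 0,"hand": 0.2}]}}

```text
clock: 8.05
eef_pos: [557.6, 152.0, 222.0]
tool_rot: [3.14, 0.001, 2.567]
force: [-0.4, -0.4, 0.3]
width: 68.8
gripper_force: 0.0
```

```bash
python3 - <<'E'
from h import *
a=snap('scene','s3');b=snap('side','d3')
for d,o in((a,(300,180)),(b,(265,60))):
  for h in (105,121):
    print(h,[((proj(d,[557+x*np.cos(2.566)-y*np.sin(2.566),152+x*np.sin(2.566)+y*np.cos(2.566),h])-o)*(400/150 if d is a else 400/140)).round().tolist() for x in(-25,25) for y in (-8,8)])
a=a['pixels'][180:330,300:450,::-1];b=b['pixels'][60:200,265:405,::-1]
cv2.imwrite('pics/c3.png',np.hstack([cv2.resize(a,(400,400),interpolation=2),cv2.resize(b,(400,400),interpolation=2)]))
E
```

```text
105 [[171.0, 153.0], [159.0, 131.0], [256.0, 131.0], [243.0, 110.0]]
121 [[174.0, 133.0], [162.0, 111.0], [261.0, 111.0], [248.0, 90.0]]
105 [[246.0, 168.0], [234.0, 182.0], [179.0, 139.0], [166.0, 153.0]]
121 [[248.0, 148.0], [235.0, 162.0], [180.0, 120.0], [167.0, 133.0]]
```

View pics/c3.png

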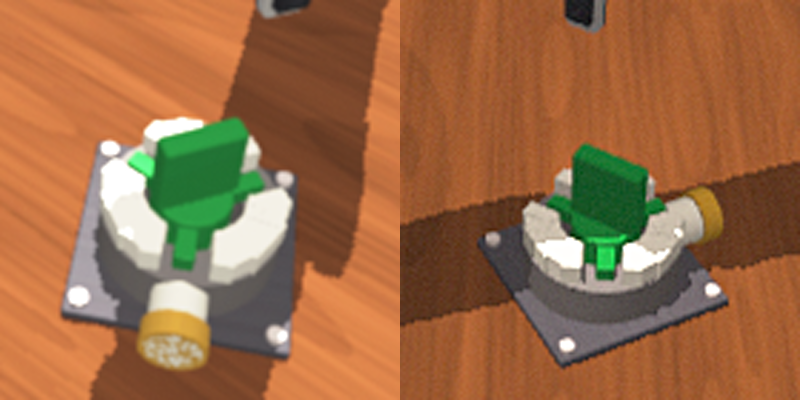

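The crop shows the three lugs down in the notches. The bar-top corners, near (157,135) and (245,120) on the left and (175,147) on the right, match the predicted home height of 105 mm. The gripper is well clear.

```bash
python3 -c "
from cell import *
print(finish_job())"
```

```text
the job is handed in; nothing more can be done
None
```

The green plug was turned about 58° and sits fully home with its lugs in the notches, released at about 8 s; my first grasp was about 9 mm off-centre and pulled it up to 5 mm sideways before I recentred it, the blue plug was never approached, and the job is handed in.

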